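# Ice brick upright into the cool box, then shut the lid

### The arm

A 6-joint arm with a two-finger parallel gripper is mounted at the origin on the work surface. World frame = base frame: x ahead of the robot, y to its left, z up, the work surface at z = 0. Lengths are in mm, angles in degrees, forces in N, time in s.
With the tool pointing down it reaches from about 350 to 850 mm from the base axis. Payload 8.1 kg.
Tool frame: the origin (TCP) lies on the centre line of the jaws, within the pads' length; the fingertips stand 19 mm ahead of it and the grasp point (between the pads) is the TCP (r.tip_reach is the z of the fingertips in the tool frame, in mm); z points along the fingers, y is the line along which they close (so a half turn about z gives the same grasp; the last joint's range is limited). The gripper opens to 85 mm and grips with 20 to 120 N. Pads are 22 mm wide; open, the fingers measure 114 mm over their backs; the gripper's body (76 mm by 85 mm) begins 54 mm behind the grasp point. The pads swing forward as they close: fully open they stand 13 mm farther back than shut.
Start: joints at [60.997, 7.471, 85.268, -0, 87.261, -4.893], TCP at [245.074, 547.671, 250.292] pointing down, gripper open.
Joint ranges: [-169.43, 169.43], [-51.17, 129.36], [1.28, 143.12], [-76.62, 256.62], [0, 156.53], [-152.29, 152.29]. Speed limits (degrees/s): [136.94, 136.94, 159.86, 180, 180, 180].

### API

Orientations are given as [roll, pitch, yaw] about the fixed x, y, z axes, in that order (R = Rz(yaw) Ry(pitch) Rx(roll)).
In Python, from bench import r gives the robot as it stands. The module is installed in compiled form; this text tells all that it offers.
- The arm moves only by the shell command python3 -m handwheel 'ROWS' [FORCE]. ROWS is JSON, a list of rows, each a list of 7 numbers: the shift along the tool's x, y, z in m, then the turn, a rotation vector about the tool's x, y, z in degrees, then the finger opening in m, from 0 to 0.0854. In form: [[tx, ty, tz, ax, ay, az, claw], ...]. A call has 1 to 8 rows; each row shifts and turns the commanded pose from where the row before left it, along the tool's axes as they then stand; what a row does not reach is not made up. A row lasts 1/12 s, in which the tool goes at most 41.7 mm and 7.16 degrees, less where a joint would pass 70% of its speed; a pose out of reach is approached as far as the arm can. A call with a gripper value outside its range is refused whole. The fingers move at their own pace and stop on an object; FORCE is the grip in N (left out, the last holds). Time passes only in rows, so rows that do not move let the fingers close. It gives the time, the measured TCP pose, the force, the opening and the grip force at its end, in the units of the state.
- r.sense(): the state, without advancing time (a new reading comes with each control period).
- r.snapshot(name): name is "side" or "top"; returns (picture, depth): 420x560x3 uint8, blue, green, red; 420x560 float32, mm along the optical axis (not along the pixel's ray), 0 where there is no reading.
- r.calibration(name): a dict with "vfov" (degrees; the focal length in pixels is half the picture's height over the tangent of half this angle, whatever the lens; pixels are square), "cx", "cy" (the principal point, pixels), "rvec" (rotation vector, rad) and "tvec" (3), from world to camera coordinates, as OpenCV has them. Camera axes: x right, y down, z forward; pixel columns grow to the right and rows downward; lengths in mm; the calibration is good to about 2 mm. A picture is of the moment at which its call begins. calibration takes no time and is no camera call.
- r.hand_in(): hands the job in; it is judged then, once.
The state is a dict: "time": time; "joint_pos": joint angles; "qd": joint speeds; "joint_efforts": joint torques, N m; "tool_pos": TCP position; "tcp_rot": TCP orientation; "ft_force": force on the tool from outside, world axes, zero at the start; "wrist_torque": the same for the moment, N m; "finger_gap": finger opening in mm; "grip_force": force on a finger pad.
Only numpy, scipy, OpenCV 4.12 (cv2) and the standard library are available. Lean on these libraries where they do the work, as an engineer would, in place of code of your own. Each camera call takes 0.05 s, during which the arm holds its last target. There are 200 camera calls.

### The job

The blue ice brick lies flat on the beech tray: stand it up on its short end on the tray and let go of it. Then take it afresh and lower it, without dropping it, upright into the middle pocket of the cool box, between the two white ribs, let go, and shut the cool box's lid fully. Leave the bottles and the stopper where they are.

Things in the scene. Friction and masses are not known exactly. Their poses are not given: they have to be found in the camera images.
- brick: loose hard-plastic ice brick, light blue, 120 mm long (own x), 60 mm wide (own y), 28 mm thick (own z), about 0.2 kg. Starts lying flat on the tray. Origin at the centre of its lower 120 x 60 face; own x points along its length to the end with the small white cap disc on the upper face. Either short end may be down when it stands
- brick_center (a point): middle of the ice brick's volume (14 mm along own z from brick's origin), axes as brick
- tray: fixed beech tray, 260 mm (own x) by 240 mm (own y), low rim 8 mm thick with its top 18 mm above the table; inner floor 8 mm above the table. Origin under its centre, on the table. Tray and cool box may change sides
- cooler: fixed open-topped green cool box, outside 130 mm (own x) by 270 mm (own y) by 150 mm high, walls and floor 9 mm thick. Origin under its centre, on the table; z up. The lid's hinge runs along own y on the +x (far) rim. A fixed food tub stands at each end of the inside (own y = -76 and +76 mm), tops 60 mm above the inner floor
- pocket_floor (a point): middle of the pocket, on the cool box's inner floor (9 mm above the table), axes as cooler. The pocket lies between two white ribs 6 mm thick and 60 mm high that run across the box along own x, at own y = -23 and +23 mm: 40 mm clear (own y), 112 mm long (own x), the box's rim 141 mm above its floor
- lid (a joint): lid's hinge angle (rad): 0 shut, 1.57 upright, 1.9 end stop leaning back; stiff hinge, the lid stays where it is left. Starts at 1.6 to 1.85. The lid is a plain white slab 130 mm (hinge to free edge) by 270 mm (along the hinge) by 12 mm, no handle; shut, its top is 162 mm above the table
- lid_hinge (a point): point on the hinge axis, middle of the lid's width, on the underside of the lid; 65 mm along the cool box's own x from its centre, 150 mm above the table; turns with the lid
- lid_edge (a point): middle of the lid's free edge, 130 mm from the hinge, half-way through its thickness
- bottle0: loose bystander: upright green glass mineral bottle, 62 mm diameter, 210 mm high; origin at the centre of its base
- bottle1: loose bystander: upright clear glass mineral bottle, 62 mm diameter, 210 mm high; origin at the centre of its base
- pet: loose bystander: squeezed clear PET bottle lying down, 175 mm long (own x), 56 mm wide, 31 mm high; origin under its middle
- stopper: loose bystander: dark hard silicone stopper, 50 mm diameter, 42 mm high; origin at the centre of its base

How it is judged (in metres and radians):
On the way, in this order (a step that is already met when the one before it is completed fails the run):
1. the ice brick stands upright on its short end on the tray's floor, let go ((angle between brick's own x axis and vertical below 0.12 rad or angle between brick's own x axis and vertical above 3.0216 rad) and x of brick_center in the frame of tray between -0.12 and 0.12 m and y of brick_center in the frame of tray between -0.11 and 0.11 m and z of brick_center in the frame of tray between 0.06 and 0.076 m and contact force between the fingers and brick below 0.1 N), for 0.2 s.
2. the ice brick stands on its short end in the middle pocket of the cool box, let go ((angle between brick's own x axis and vertical below 0.25 rad or angle between brick's own x axis and vertical above 2.8916 rad) and y of brick_center in the frame of pocket_floor between -0.02 and 0.02 m and x of brick_center in the frame of pocket_floor between -0.05 and 0.05 m and z of brick_center in the frame of pocket_floor between 0.05 and 0.068 m and contact force between the fingers and brick below 0.1 N), for 0.2 s.
At the end, for the whole second after the job is handed in: Lid shut (under 0.06 rad); ice brick at rest on its short end on the floor of the middle pocket: length within 0.25 rad of vertical (leaning on a rib is fine), centre within 20 mm of the pocket's middle across the ribs, 50 mm along them, and 50 to 68 mm above the inner floor (value of joint lid below 0.06 rad and (angle between brick's own x axis and vertical below 0.25 rad or angle between brick's own x axis and vertical above 2.8916 rad) and y of brick_center in the frame of pocket_floor between -0.02 and 0.02 m and x of brick_center in the frame of pocket_floor between -0.05 and 0.05 m and z of brick_center in the frame of pocket_floor between 0.05 and 0.068 m and linear speed of brick below 0.03 m/s and angular speed of brick below 0.3 rad/s); the robot touches nothing.
It fails at once if the green glass bottle moved by more than 30 mm (distance of bottle0 from where it was at the start of the episode above 0.03 m).
It fails at once if the clear glass bottle moved by more than 30 mm (distance of bottle1 from where it was at the start of the episode above 0.03 m).
It fails at once if the squeezed plastic bottle moved by more than 30 mm (distance of pet from where it was at the start of the episode above 0.03 m).
It fails at once if the stopper moved by more than 30 mm (distance of stopper from where it was at the start of the episode above 0.03 m).
It fails at once if the ice brick is dropped into the cool box (faster than 0.7 m/s inside it) (horizontal distance between brick_center and pocket_floor below 0.06 m and z of brick_center in the frame of pocket_floor below 0.16 m and linear speed of brick above 0.7 m/s).
It also fails if it takes over 69 s, if anything falls off the work surface, if the arm or the gripper's body presses on something with over 40 N, if the wrist force passes 120 N, or if a joint passes its speed limit or range.

## Working session

There is one attempt and no reset: what is moved stays moved. The work goes in short steps, Python scripts to look and compute and a shell command to move; the robot and the scene stay as the last step left them, time stands still between calls to the robot, and variables do not carry over. Pictures are saved under pics/ and viewed, at most 10 in all, crops included, and the job is handed in when it is done.

```bash
mkdir -p pics
cat > h.py <<'E'
import numpy as np, cv2
from bench import r
def cam(n):
    c=r.calibration(n); f=210/np.tan(np.radians(c['vfov'])/2)
    R=cv2.Rodrigues(np.array(c['rvec'],float))[0]; t=np.array(c['tvec'],float).ravel()
    return c,f,R,t
def cloud(n,d):
    c,f,R,t=cam(n); v,u=np.mgrid[:420,:560]
    P=np.dstack([(u-c['cx'])/f*d,(v-c['cy'])/f*d,d])
    return (P-t)@R
def onplane(n,px,z):
    c,f,R,t=cam(n); px=np.atleast_2d(px).astype(float)
    D=np.c_[(px-[c['cx'],c['cy']])/f,np.ones(len(px))]@R; o=-R.T@t
    return o+D*((z-o[2])/D[:,2])[:,None]
E
python3 - <<'E'
from h import *
for n in('top','side'):
    im,d=r.snapshot(n); cv2.imwrite(f'pics/{n}0.png',im); np.save(f'{n}0.npy',d)
    c,f,R,t=cam(n); print(n,c,f,-R.T@t)
s=r.sense();print(s['time'],s['tool_pos'],s['tcp_rot'],r.tip_reach,s['finger_gap'])
E
```

```text
top {'vfov': 43.07065371541298, 'cx': 276.37989083109, 'cy': 219.71179701279908, 'rvec': array([ 2.10575466, -2.162559  ,  0.15348312]), 'tvec': array([  20.22123231,  573.92752073, 1438.2491936 ])} 532.1536226393955 [ 343.38962756  -10.61637361 1510.07724851]
side {'vfov': 48.121599232820934, 'cx': 285.2236543777463, 'cy': 207.80968378881187, 'rvec': array([ 2.42704617,  1.47613836, -0.24179929]), 'tvec': array([-271.73887931, -431.16185601, 1701.49714556])} 470.32391457969084 [ 979.91371217 -214.38518675 1465.82509507]
0.1 [244.82563349 547.24814252 249.32755154] [-1.79901812e+02 -8.56234007e-03  1.55890510e+02] 19.0 85.41702542878781
```

View pics/top0.png

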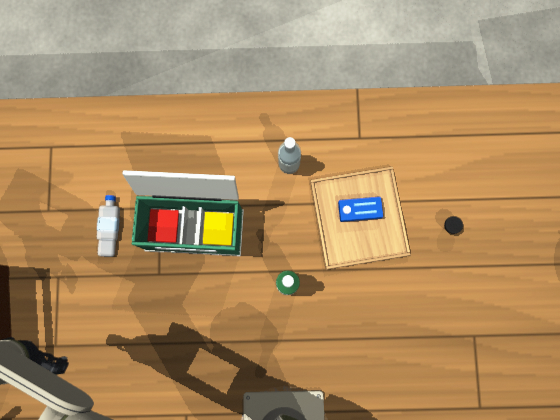

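View pics/side0.png

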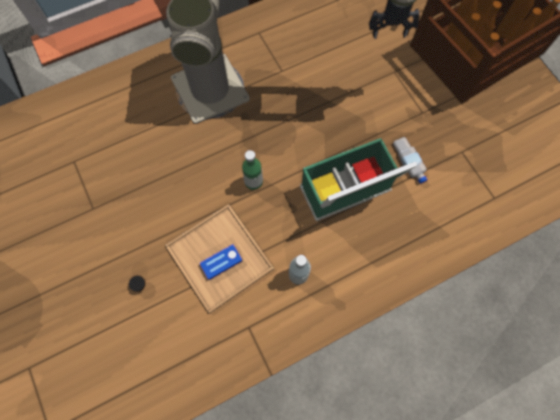

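The top view shows the brick at (361,209) with its cap at (347,210), on the +y side. The tray is at (361,218), the cool box at (187,225) with its pocket near (191,227), and the lid is up at (185,185). The bottles are at (288,282) and (290,158), the PET at (108,227) and the stopper at (454,225). The side view agrees. Next I measure positions.

Run:
```python
from h import *
for n,box in(('top',(330,190,392,228)),('side',(190,238,250,285))):
    im=cv2.imread(f'pics/{n}0.png'); d=np.load(f'{n}0.npy'); P=cloud(n,d)
    hsv=cv2.cvtColor(im,cv2.COLOR_BGR2HSV)
    m=cv2.inRange(hsv,(100,150,60),(130,255,255)); k=np.zeros_like(m);x0,y0,x1,y1=box;k[y0:y1,x0:x1]=m[y0:y1,x0:x1]
    c=max(cv2.findContours(k,0,2)[0],key=cv2.contourArea)
    w=onplane(n,c.reshape(-1,2),36)
    rc=cv2.minAreaRect(w[:,:2].astype(np.float32)); print(n,'brick rect',rc,'depthz',np.median(P[k>0],0))
    # tray / rib / cooler
    g=cv2.inRange(hsv,(60,80,20),(95,255,200))>0
    q=P[g&(P[...,2]>138)&(P[...,2]<158)&(d>0)]
    q=q[(q[:,1]>150)&(q[:,0]>250)]
    print(n,'rim',len(q),cv2.minAreaRect(q[:,:2].astype(np.float32)))
    # ribs
    wh=(hsv[...,1]<60)&(hsv[...,2]>120)&(d>0)&(P[...,2]>58)&(P[...,2]<80)&(P[...,1]>180)&(P[...,1]<500)
    nn,lab,st,ce=cv2.connectedComponentsWithStats(wh.astype(np.uint8))
    for i in range(1,nn):
        if st[i,4]>25:
            a=P[lab==i];print('rib',st[i],a.mean(0),cv2.minAreaRect(a[:,:2].astype(np.float32)))
    # tray rim by depth
    t=(d>0)&(P[...,2]>13)&(P[...,2]<24)&(hsv[...,1]<150)
    nn,lab,st,ce=cv2.connectedComponentsWithStats(t.astype(np.uint8))
    tr=cv2.inRange(hsv,(8,40,150),(25,140,255))
    tr=cv2.morphologyEx(tr,cv2.MORPH_OPEN,np.ones((5,5)))
    c=max(cv2.findContours(tr,0,2)[0],key=cv2.contourArea)
    print('tray',cv2.minAreaRect(onplane(n,c.reshape(-1,2),18)[:,:2].astype(np.float32)))
    for nm,(u,v),z in ((('greentop',(288,282),210),('cleartop',(290,143),210),('stop',(454,225),42),('pet',(108,227),31)) if n=='top' else (('greentop',(250,155),210),('cleartop',(300,261),210))):
        print(nm,onplane(n,(u,v),z)[0].round())
    # objects standing up : lid
    l=(hsv[...,1]<50)&(hsv[...,2]>150)&(d>0)&(P[...,2]>165)&(P[...,1]>100)
    a=P[l]; a=a[(a[:,0]>450)]; 
    if len(a)>20: print('lid',len(a),a.min(0),a.max(0));
```

```text
top brick rect ((600.0806884765625, -231.14614868164062), (60.24653625488281, 120.01141357421875), 3.2323215007781982) depthz [ 599.90468859 -232.15138622   34.86210158]
top rim 726 ((559.6400756835938, 261.4584655761719), (232.82766723632812, 129.2217559814453), 85.33782196044922)
rib [180 206   5  38  97] [564.19388001 264.20854901  67.50200045] ((564.666748046875, 264.644287109375), (7.680233001708984, 102.42534637451172), 85.75623321533203)
rib [197 207   5  38  94] [561.31132895 218.13296558  68.13617647] ((560.96923828125, 218.1839141845703), (6.90741491317749, 103.9203872680664), 85.44790649414062)
tray ((577.1583862304688, -235.1185302734375), (259.7200012207031, 240.43577575683594), 4.941786766052246)
greentop [394. -21. 210.]
cleartop [744. -36. 210.]
stop [ 546. -487.   42.]
pet [569. 480.  31.]
lid 2337 [614.87730911 100.73373971 165.01994185] [668.41672817 368.47513384 282.9936056 ]
side brick rect ((605.7396240234375, -234.45098876953125), (55.61532211303711, 113.68092346191406), 3.295328378677368) depthz [ 608.72909423 -238.58882564   37.07515784]
side rim 267 ((567.7564086914062, 259.003662109375), (226.00302124023438, 140.6825714111328), 85.61334228515625)
rib [347 163  12  22  69] [546.5083002  265.01370466  67.9513694 ] ((545.8359985351562, 265.6333312988281), (8.675821304321289, 79.99658203125), 84.53282165527344)
rib [334 168  12  22  64] [543.99845294 219.05435093  68.00496319] ((542.12451171875, 220.05259704589844), (7.752751350402832, 79.11851501464844), 85.91321563720703)
tray ((626.6297607421875, -145.61328125), (1593.8292236328125, 379.904296875), 89.94254302978516)
greentop [401. -20. 210.]
cleartop [749. -39. 210.]
lid 443 [638.8121944  100.81314171 247.73952624] [670.06538002 367.24492603 285.26677502]
```

```bash
cat >> h.py <<'E'
from scipy.spatial.transform import Rotation as Ro
def st():
    s=r.sense(); R=Ro.from_euler('xyz',s['tcp_rot'],degrees=True)
    print('t',round(s['time'],2),'q',np.round(s['joint_pos'],1),'gap',round(s['finger_gap'],1),'F',np.round(s['ft_force'],1))
    return np.array(s['tool_pos']),R
def todo(pos,R2):  # shift in current tool axes (mm), turn in tool axes (deg)
    p,R=st(); print('at',p.round(1),R.as_euler('xyz',degrees=True).round(1))
    print('shift now-axes',R.inv().apply(np.array(pos)-p).round(1),'turn',(R.inv()*R2).as_rotvec(degrees=True).round(1),
      'shift after-turn axes',R2.inv().apply(np.array(pos)-p).round(1))
def down(yaw): return Ro.from_euler('xyz',[180,0,yaw],degrees=True)
E
R='[-0.0224,-0.0191,-0.0018,0,0,0,0.085]'
python3 -m handwheel '[[-0.011,-0.0095,-0.004,0,0,0,0.085],[-0.0224,-0.0191,-0.0038,0,0,0,0.085],[-0.0224,-0.0191,-0.0038,0,0,0,0.085],[-0.0224,-0.0191,-0.0038,0,0,0,0.085],[-0.0224,-0.0191,-0.0038,0,0,0,0.085],[-0.0224,-0.0191,-0.0038,0,0,0,0.085],[-0.0224,-0.0191,-0.0038,0,0,0,0.085],[-0.0224,-0.0191,-0.0038,0,0,0,0.085]]'
python3 -m handwheel '[[-0.0224,-0.0191,-0.0038,0,0,0,0.085],[-0.0224,-0.0191,-0.0038,0,0,0,0.085],[-0.0224,-0.0191,-0.0038,0,0,0,0.085],[-0.0224,-0.0191,-0.0038,0,0,0,0.085],[-0.0224,-0.0191,-0.0038,0,0,0,0.085],[-0.0224,-0.0191,-0.0038,0,0,0,0.085],[-0.0224,-0.0191,0,0,0,0,0.085],[-0.0224,-0.0191,0,0,0,0,0.085]]'
python3 -m handwheel '[[-0.0224,-0.0191,0,0,0,0,0.085],[-0.0224,-0.0191,0,0,0,0,0.085],[-0.0224,-0.0191,0,0,0,0,0.085],[-0.0224,-0.0191,0,0,0,0,0.085],[-0.0224,-0.0191,0,0,0,0,0.085],[-0.0224,-0.0191,0,0,0,0,0.085],[-0.0224,-0.0191,0,0,0,0,0.085],[-0.0224,-0.0191,0,0,0,0,0.085]]'
python3 - <<'E'
from h import *
todo([599,-196,120],down(93.2)*Ro.from_euler('y',-20,degrees=True))
todo([599,-196,120],down(93.2))
E
```

```text
time: 0.77
tool_pos: [339.9, 347.0, 280.6]
tcp_rot: [-180.0, -0.0, 155.9]
ft_force: [0.1, -0.7, 0.7]
finger_gap: 84.9
grip_force: 0.0
time: 1.43
tool_pos: [441.2, 134.3, 303.7]
tcp_rot: [180.0, 0.0, 155.9]
ft_force: [0.5, 0.1, -0.7]
finger_gap: 85.1
grip_force: 0.0
time: 2.1
tool_pos: [542.2, -78.3, 303.2]
tcp_rot: [-180.0, -0.0, 155.9]
ft_force: [-0.1, -0.1, 1.0]
finger_gap: 85.2
grip_force: 0.0
t 2.1 q [-13.6  -1.5  89.1   0.   92.5 -79.5] gap 85.2 F [-0.1 -0.1  1. ]
at [542.2 -78.3 303.2] [-180.    -0.   155.9]
shift now-axes [-100.1  -84.2  183.1] turn [ 10.9 -18.   62. ] shift after-turn axes [-50.7  50.1 213.4]
t 2.1 q [-13.6  -1.5  89.1   0.   92.5 -79.5] gap 85.2 F [-0.1 -0.1  1. ]
at [542.2 -78.3 303.2] [-180.    -0.   155.9]
shift now-axes [-100.1  -84.2  183.1] turn [-0.  -0.  62.7] shift after-turn axes [-120.7   50.1  183.2]
```

```bash
python3 -m handwheel '[[-0.02,-0.0168,0,0,0,0,0.085],[-0.02,-0.0168,0,0,0,0,0.085],[-0.02,-0.0168,0,0,0,0,0.085],[-0.02,-0.0168,0,0,0,0,0.085],[-0.02,-0.0168,0,0,0,0,0.085],[0,0,0,0,0,6.95,0.085],[0,0,0,0,0,6.95,0.085],[0,0,0,0,0,6.95,0.085]]' | head -1
python3 -m handwheel '[[0,0,0.02,0,0,6.95,0.085],[0,0,0.02,0,0,6.95,0.085],[0,0,0.02,0,0,6.95,0.085],[0,0,0.02,0,0,6.95,0.085],[0,0,0.02,0,0,6.95,0.085],[0,0,0.02,0,0,6.95,0.085],[0,0,0.01,0,-5,0,0.085],[0,0,0.01,0,-5,0,0.085]]'|head -1
python3 -m handwheel '[[0,0,0.01,0,-5,0,0.085],[0,0,0,0,-5,0,0.085],[0,0,0,0,0,0,0.085],[0,0,0,0,0,0,0.085]]'|head -1
python3 - <<'E'
from h import *
todo([601,-196,90],down(93.2)*Ro.from_euler('y',-20,degrees=True))
E
```

```text
time: 2.77
time: 3.43
time: 3.77
t 3.77 q [-12.4  11.9  92.9 -20.3  70.8 -10. ] gap 84.9 F [0.1 0.4 0.5]
at [ 598.7 -195.5  152.9] [-179.9   19.8   93.5]
shift now-axes [20.7  2.4 59.3] turn [-0.  -0.2  0.3] shift after-turn axes [20.9  2.3 59.3]
```

```bash
python3 -m handwheel '[[0.007,0.0008,0.02,0,0,0,0.085],[0.007,0.0008,0.02,0,0,0,0.085],[0.007,0.0008,0.02,0,0,0,0.085],[0.007,0,0.02,0,0,0,0.085],[0.006,0,0.015,0,0,0,0.085],[0.005,0,0.011,0,0,0,0.085],[0,0,0,0,0,0,0.085]]'
python3 - <<'E'
from h import *
todo([601,-196,32],down(93.2)*Ro.from_euler('y',-20,degrees=True))
im,d=r.snapshot('top'); cv2.imwrite('pics/a.png',cv2.resize(im[150:290,290:430],(560,560)))
E
```

```text
time: 4.35
tool_pos: [599.7, -196.9, 38.1]
tcp_rot: [-179.8, 19.8, 93.3]
ft_force: [-0.0, -0.8, -0.7]
finger_gap: 84.9
grip_force: 0.0
t 4.35 q [-12.5  20.4  95.9 -22.2  60.2  -5.3] gap 84.9 F [-0.  -0.8 -0.7]
at [ 599.7 -196.9   38.1] [-179.8   19.8   93.3]
shift now-axes [2.8 1.4 5.5] turn [-0.2 -0.2  0.1] shift after-turn axes [2.9 1.4 5.5]
```

View pics/a.png

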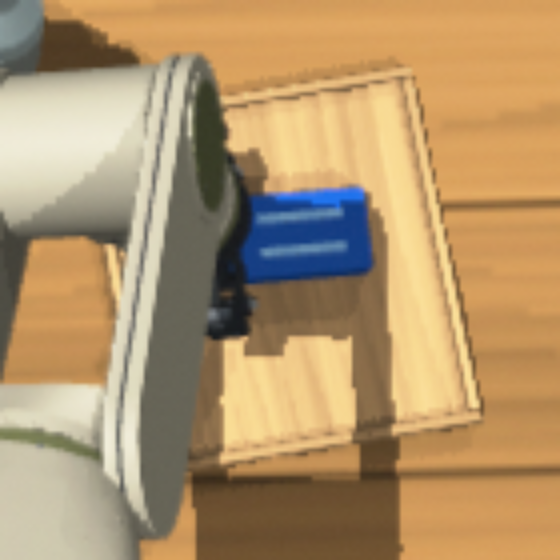

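The crop shows the fingers straddling the undisturbed brick, whose visible part spans (245–370, 190–280). I'll go down and grip it.

```bash
python3 -m handwheel '[[0.0025,0.0014,0.005,0,0,0,0.085],[0,0,0,0,0,0,0.085],[0,0,0,0,0,0,0.04],[0,0,0,0,0,0,0.04],[0,0,0,0,0,0,0.04],[0,0,0,0,0,0,0.04],[0,0,0,0,0,0,0.04],[0,0,0,0,0,0,0.04]]' 60
python3 -m handwheel '[[0,0,0,0,0,0,0.04],[0,0,0,0,0,0,0.04],[-0.002,0,-0.006,0,0,0,0.04],[-0.005,0,-0.013,0,0,0,0.04],[-0.007,0,-0.02,0,0,0,0.04],[-0.007,0,-0.02,0,0,0,0.04],[-0.007,0,-0.02,0,0,0,0.04],[-0.007,0,-0.02,0,0,0,0.04]]'
python3 -m handwheel '[[0,0,0,0,5,0,0.04],[0,0,0,0,7,0,0.04],[0,0,0,0,7,0,0.04],[0,0,0,0,7,0,0.04],[0,0,0,0,7,0,0.04],[0,0,0,0,7,0,0.04]]'
python3 -c "from h import *;st()"
```

```text
time: 5.07
tool_pos: [603.8, -195.8, 36.7]
tcp_rot: [179.9, 20.0, 93.3]
ft_force: [-1.1, 1.3, 6.0]
finger_gap: 58.6
grip_force: 65.8
time: 5.73
tool_pos: [602.5, -194.7, 142.1]
tcp_rot: [-180.0, 20.0, 93.3]
ft_force: [0.6, 0.1, -2.5]
finger_gap: 58.6
grip_force: 64.8
time: 6.23
tool_pos: [603.7, -195.5, 143.3]
tcp_rot: [179.7, -20.2, 93.5]
ft_force: [-0.3, -0.7, -2.4]
finger_gap: 58.3
grip_force: 64.8
t 6.23 q [-31.6  25.4  77.5  16.6  88.9 -37.1] gap 58.3 F [-0.3 -0.7 -2.4]
```

```bash
python3 -m handwheel '[[0,0,0,0,7,0,0.04],[0,0,0,0,7,0,0.04],[0,0,0,0,7,0,0.04],[0,0,0,0,7,0,0.04],[0,0,0,0,7,0,0.04],[0,0,0,0,7,0,0.04],[0,0,0,0,7,0,0.04],[0,0,0,0,0.8,0,0.04]]'
python3 -m handwheel '[[0,0,0,0,0,0,0.04],[0,0,0,0,0,0,0.04]]' >/dev/null
python3 - <<'E'
from h import *
st()
for n in('top','side'):
    im,d=r.snapshot(n); cv2.imwrite(f'pics/b_{n}.png',im);np.save(f'b_{n}.npy',d)
a=cv2.imread('pics/b_top.png')[130:330,280:520];b=cv2.imread('pics/b_side.png')[150:350,90:330]
cv2.imwrite('pics/b.png',cv2.resize(np.hstack([a,b]),None,fx=1.66,fy=1.66))
hsv=cv2.cvtColor(cv2.imread('pics/b_side.png'),cv2.COLOR_BGR2HSV);d=np.load('b_side.npy')
E
```

```text
time: 6.9
tool_pos: [600.0, -194.8, 134.0]
tcp_rot: [-178.5, -70.6, 91.8]
ft_force: [-1.3, 1.8, -6.2]
finger_gap: 58.5
grip_force: 64.9
t 7.07 q [-43.4  57.8  52.9  48.5 121.  -41.7] gap 58.6 F [ 1.2  0.2 -0.8]
```

View pics/b.png

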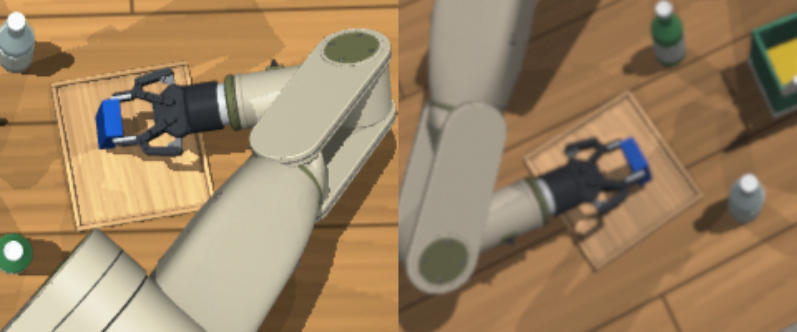

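Both views show the brick held upright: its end face is at about (110,120) in the left half and (635,160) in the right half. I check its tilt from the depth.

Run:
```python
from h import *
todo([600,-215,106],down(93.2)*Ro.from_euler('y',70,degrees=True))
for n in('top','side'):
    im=cv2.imread(f'pics/b_{n}.png');d=np.load(f'b_{n}.npy');P=cloud(n,d);hsv=cv2.cvtColor(im,cv2.COLOR_BGR2HSV)
    m=cv2.inRange(hsv,(100,140,40),(130,255,255))>0
    m&=(d>0)&(P[...,2]>40)&(P[...,2]<220)&(P[...,1]<-100)&(P[...,1]>-300)&(P[...,0]>500)
    a=P[m]; print(n,len(a),np.percentile(a,[2,50,98],axis=0).round(1).tolist())
    # ransac planes
    rng=np.random.default_rng(0);best=None
    for _ in range(3):
        bi=np.zeros(len(a),bool)
        for k in range(400):
            t=a[rng.choice(len(a),3,False)];nv=np.cross(t[1]-t[0],t[2]-t[0]);l=np.linalg.norm(nv)
            if l<50: continue
            i=abs((a-t[0])@(nv/l))<2
            if i.sum()>bi.sum(): bi=i
        q=a[bi];c=q.mean(0);nv=np.linalg.svd(q-c)[2][2];nv*=np.sign(nv[2])
        print(' plane',bi.sum(),c.round(1),nv.round(3)); a=a[~bi]
        if len(a)<20: break
```

```text
t 7.17 q [-43.4  57.6  52.9  48.5 121.  -41.7] gap 58.7 F [-0.1  0.7 -2.1]
at [ 604.  -195.   143.4] [179.3 -69.4  94.1]
shift now-axes [-41.9  -5.4  -5.3] turn [-0.1  0.6  0.3] shift after-turn axes [-41.9  -5.2  -5.7]
top 366 [[570.5, -193.3, 60.9], [594.2, -175.3, 160.5], [627.5, -165.7, 167.7]]
 plane 119 [ 596.8 -167.6  119.5] [ 0.067 -0.998  0.001]
 plane 110 [ 600.2 -181.7  162.5] [0.004 0.125 0.992]
 plane 48 [ 597.7 -177.6  165.5] [-0.007  0.121  0.993]
side 160 [[579.1, -193.5, 88.7], [607.5, -182.0, 166.1], [632.0, -171.8, 172.2]]
 plane 89 [ 605.8 -182.7  166.4] [ 0.03  -0.036  0.999]
 plane 27 [ 607.  -182.7  170.1] [ 0.046 -0.18   0.983]
 plane 25 [ 602.9 -182.4  163.2] [-0.    -0.115  0.993]
```

```bash
python3 -m handwheel '[[-0.006,0,0.002,0,0.6,0,0.04],[-0.0075,0,0.0027,0,0,0,0.04],[-0.0075,0,0.0027,0,0,0,0.04],[-0.006,0,0.0022,0,0,0,0.04],[-0.002,0,0.0007,0,0,0,0.04],[0,0,0,0,0,0,0.04],[0,0,0,0,0,0,0.04]]'
python3 -m handwheel '[[-0.0019,0,0.0007,0,0,0,0.04],[0,0,0,0,0,0,0.04]]'
python3 -m handwheel '[[-0.0019,0,0.0007,0,0,0,0.04],[0,0,0,0,0,0,0.04]]'
python3 -m handwheel '[[0,0,0,0,0,0,0.04]]'
```

```text
time: 7.75
tool_pos: [602.7, -194.8, 109.2]
tcp_rot: [-179.9, -70.4, 93.3]
ft_force: [0.4, -0.2, -1.5]
finger_gap: 58.3
grip_force: 65.0
time: 7.92
tool_pos: [602.9, -195.0, 107.6]
tcp_rot: [180.0, -70.4, 93.4]
ft_force: [-0.4, -0.4, -2.0]
finger_gap: 58.3
grip_force: 65.0
time: 8.08
tool_pos: [602.8, -194.9, 105.4]
tcp_rot: [-180.0, -70.4, 93.3]
ft_force: [-0.8, 0.7, -2.7]
finger_gap: 58.7
grip_force: 65.0
time: 8.17
tool_pos: [602.8, -194.9, 105.5]
tcp_rot: [-180.0, -70.4, 93.3]
ft_force: [-1.0, -0.7, -2.2]
finger_gap: 58.4
grip_force: 65.0
```

```bash
python3 -m handwheel '[[-0.001,0,0.0003,0,-0.4,0,0.04],[0,0,0,0,0,0,0.04]]'|grep -E "pos|force:"
python3 -m handwheel '[[-0.001,0,0.0003,0,0,0,0.04],[0,0,0,0,0,0,0.04]]'|grep -E "pos|force:"
python3 -m handwheel '[[-0.001,0,0.0003,0,0,0,0.04],[0,0,0,0,0,0,0.04]]'|grep -E "pos|force:"
```

```text
tool_pos: [602.9, -195.0, 105.3]
ft_force: [-2.0, 1.1, 1.7]
grip_force: 65.0
tool_pos: [602.9, -195.1, 105.2]
ft_force: [-2.1, -0.1, 6.9]
grip_force: 65.4
tool_pos: [602.8, -195.3, 105.1]
ft_force: [-3.8, -0.3, 11.7]
grip_force: 65.6
```

```bash
python3 -m handwheel '[[0.0015,0,-0.0005,0,0,0,0.04],[0,0,0,0,0,0,0.062],[0,0,0,0,0,0,0.066],[0,0,0,0,0,0,0.072],[0,0,0,0,0,0,0.078],[0,0,0,0,0,0,0.085],[0,0,0,0,0,0,0.085],[0,0,0,0,0,0,0.085]]'
python3 -m handwheel '[[0,0,-0.005,0,0,0,0.085],[0,0,-0.01,0,0,0,0.085],[0,0,-0.02,0,0,0,0.085],[0,0,-0.025,0,0,0,0.085],[0,0,-0.03,0,0,0,0.085],[0,0,-0.03,0,0,0,0.085],[0,0,-0.03,0,0,0,0.085],[0,0,0,0,0,0,0.085]]'
python3 - <<'E'
from h import *
st()
for n in('top','side'):
    im,d=r.snapshot(n); cv2.imwrite(f'pics/c_{n}.png',im);np.save(f'c_{n}.npy',d)
    P=cloud(n,d);hsv=cv2.cvtColor(im,cv2.COLOR_BGR2HSV)
    m=cv2.inRange(hsv,(100,140,40),(130,255,255))>0
    m&=(P[...,1]<-100)&(P[...,1]>-300)&(P[...,0]>500)&(P[...,2]>110)
    c=max(cv2.findContours(m.astype(np.uint8),0,2)[0],key=cv2.contourArea)
    print(n,m.sum(),np.percentile(P[m],[5,50,95],axis=0).round(1).tolist(),cv2.minAreaRect(onplane(n,c.reshape(-1,2),128)[:,:2].astype(np.float32)))
a=cv2.imread('pics/c_top.png')[130:330,280:520];b=cv2.imread('pics/c_side.png')[150:350,90:330]
cv2.imwrite('pics/c.png',cv2.resize(np.hstack([a,b]),None,fx=1.66,fy=1.66))
E
```

```text
time: 9.33
tool_pos: [602.8, -195.0, 103.9]
tcp_rot: [-180.0, -70.0, 93.3]
ft_force: [0.1, 0.6, -0.3]
finger_gap: 85.2
grip_force: 0.0
time: 10.0
tool_pos: [610.6, -334.9, 153.3]
tcp_rot: [179.6, -69.9, 93.4]
ft_force: [0.1, -1.7, -0.5]
finger_gap: 85.1
grip_force: 0.0
t 10.0 q [-49.6  79.8  15.3  54.3 135.4 -30.7] gap 85.1 F [ 0.1 -1.7 -0.5]
top 244 [[571.2, -193.7, 117.1], [596.8, -181.0, 126.3], [624.4, -168.3, 131.5]] ((597.6378784179688, -180.8683319091797), (59.710208892822266, 29.32125473022461), 2.574742078781128)
side 161 [[578.4, -194.1, 119.2], [605.2, -183.7, 128.7], [630.0, -173.3, 133.9]] ((604.7210693359375, -183.58152770996094), (61.15842056274414, 23.308143615722656), 0.29012632369995117)
```

View pics/c.png

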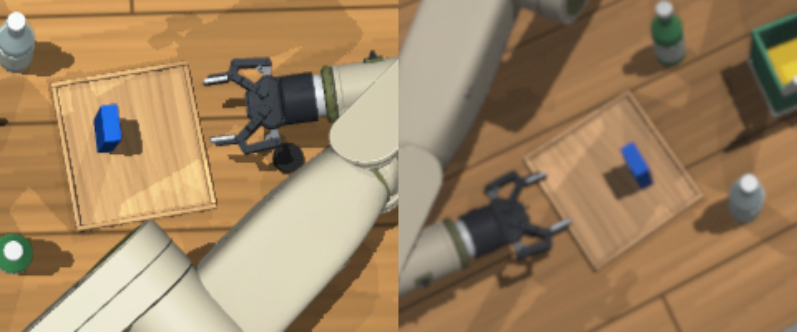

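The brick stands free on the tray, at (108,128) in the left half and (636,165) in the right half. Next I retreat upward, turn the tool down and yaw it for the fresh grasp across the thickness.

```bash
python3 -m handwheel '[[0.02,0,-0.007,0,0,0,0.085],[0.025,0,-0.009,0,-3,0,0.085],[0.025,0,-0.009,0,-6,0,0.085],[0.025,0,-0.012,0,-6,0,0.085],[0.02,0,-0.012,0,-6,0,0.085],[0,0,0,0,-7,0,0.085],[0,0,0,0,-7,0,0.085],[0,0,0,0,-7,0,0.085]]'|grep -E "pos|rot|force:"
python3 -m handwheel '[[0,0,0,0,-7,0,0.085],[0,0,0,0,-7,0,0.085],[0,0,0,0,-7,0,0.085],[0,0,0,0,-7,0,0.085],[0,0,0,0,0,-6,0.085],[0,0,0,0,0,-7,0.085],[0,0,0,0,0,-7,0.085],[0,0,0,0,0,-7,0.085]]'|grep -E "pos|rot|force:"
python3 -m handwheel '[[0,0,0,0,0,-7,0.085],[0,0,0,0,0,-7,0.085],[0,0,0,0,0,-7,0.085],[0,0,0,0,0,-7,0.085],[0,0,0,0,0,-7,0.085],[0,0,0,0,0,-7,0.085],[0,0,0,0,0,-7,0.085],[0,0,0,0,0,-7,0.085]]'|grep -E "pos|rot|force:"
python3 - <<'E'
from h import *
todo([600,-181.5,220],down(-177.2))
E
```

```text
tool_pos: [610.3, -324.4, 280.2]
tcp_rot: [179.9, -27.6, 93.5]
ft_force: [1.2, -0.0, -0.5]
grip_force: 0.0
tool_pos: [610.0, -322.7, 278.0]
tcp_rot: [-179.9, -0.1, 120.9]
ft_force: [0.1, 0.7, 0.3]
grip_force: 0.0
tool_pos: [609.9, -323.2, 277.7]
tcp_rot: [180.0, -0.1, 176.8]
ft_force: [0.5, -0.4, -0.2]
grip_force: 0.0
t 12.1 q [ -32.2   21.2   66.4   -0.    92.5 -119. ] gap 84.9 F [ 0.5 -0.4 -0.2]
at [ 609.9 -323.2  277.7] [ 1.800e+02 -1.000e-01  1.768e+02]
shift now-axes [ 17.7 140.9  57.8] turn [ 0.1 -0.1 -6. ] shift after-turn axes [  3.  142.   57.7]
```

```bash
python3 -m handwheel '[[0,0,0,0,0,-6,0.085],[0.0006,0.02,0,0,0,0,0.085],[0.0006,0.03,0,0,0,0,0.085],[0.0006,0.03,0,0,0,0,0.085],[0.0006,0.03,0,0,0,0,0.085],[0.0006,0.022,0,0,0,0,0.085],[0,0.01,0,0,0,0,0.085],[0,0,0.02,0,0,0,0.085]]'|grep -E "pos|rot|force:"
python3 -m handwheel '[[0,0,0.025,0,0,0,0.085],[0,0,0.025,0,0,0,0.085],[0,0,0.015,0,0,0,0.085],[0,0,0,0,0,0,0.085],[0,0,0,0,0,0,0.085]]'|grep -E "pos|rot|force:"
python3 - <<'E'
from h import *
todo([600,-181.5,112],down(-177.2))
E
```

```text
tool_pos: [603.3, -180.5, 263.0]
tcp_rot: [-179.9, 0.4, -177.4]
ft_force: [2.2, -0.8, 0.5]
grip_force: 0.0
tool_pos: [601.0, -182.7, 192.3]
tcp_rot: [179.9, -0.2, -177.6]
ft_force: [0.5, -0.2, 0.4]
grip_force: 0.0
t 13.18 q [ -21.6   13.8   84.3    0.    82.1 -114. ] gap 84.7 F [ 0.5 -0.2  0.4]
at [ 601.  -182.7  192.3] [ 179.9   -0.2 -177.6]
shift now-axes [ 0.7  1.2 80.3] turn [ 0.1 -0.2 -0.4] shift after-turn axes [ 0.9  1.3 80.3]
```

```bash
python3 -m handwheel '[[0.001,0.001,0.02,0,0,0,0.085],[0,0,0.02,0,0,0,0.085],[0,0,0.02,0,0,0,0.085],[0,0,0.015,0,0,0,0.085],[0,0,0.005,0,0,0,0.085],[0,0,0,0,0,0,0.085],[0,0,0,0,0,0,0.05],[0,0,0,0,0,0,0.05]]' 40|grep -E "pos|rot|force:"
python3 -m handwheel '[[0,0,0,0,0,0,0.04],[0,0,0,0,0,0,0.034],[0,0,0,0,0,0,0.03],[0,0,0,0,0,0,0.01],[0,0,0,0,0,0,0.01],[0,0,0,0,0,0,0.01],[0,0,0,0,0,0,0.01],[0,0,0,0,0,0,0.01]]'
python3 - <<'E'
from h import *
todo([600,-181.5,112],down(-177.2))
im,d=r.snapshot('side'); cv2.imwrite('pics/d.png',cv2.resize(im[150:350,90:330],None,fx=2,fy=2))
E
```

```text
tool_pos: [602.7, -182.9, 116.0]
tcp_rot: [-180.0, 0.2, -177.7]
ft_force: [-0.9, -0.4, 0.9]
grip_force: 0.0
time: 14.52
tool_pos: [602.1, -182.4, 114.6]
tcp_rot: [180.0, 0.1, -177.7]
ft_force: [-0.2, 0.6, 5.6]
finger_gap: 27.5
grip_force: 39.7
t 14.52 q [ -21.5   17.5   88.3    0.    74.1 -113.9] gap 27.5 F [-0.2  0.6  5.6]
at [ 602.1 -182.4  114.6] [ 1.800e+02  1.000e-01 -1.777e+02]
shift now-axes [2.1 1.  2.6] turn [ 0.   0.1 -0.5] shift after-turn axes [2.1 1.  2.6]
```

View pics/d.png

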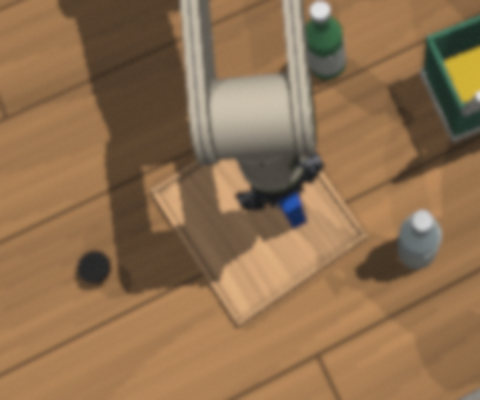

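The crop shows the brick held between the fingers at (292,205), with the bottles and stopper untouched. I lift it high and carry it over to the box.

```bash
python3 -m handwheel '[[0,0,0,0,0,0,0.01],[0,0,-0.005,0,0,0,0.01],[0,0,-0.015,0,0,0,0.01],[0,0,-0.03,0,0,0,0.01],[0,0,-0.035,0,0,0,0.01],[0,0,-0.035,0,0,0,0.01],[0,0,-0.035,0,0,0,0.01],[0,0,-0.03,0,0,0,0.01]]' 60|grep -E "pos|rot|force:|gap"
python3 -m handwheel '[[0,0,0,0,0,3.3,0.01],[0,0,0,0,0,3.4,0.01],[0,0,0,0,0,0,0.01]]' |grep -E "pos|rot|force:|gap"
python3 - <<'E'
from h import *
todo([560,241.5,300],down(175.6))
E
```

```text
tool_pos: [601.1, -182.5, 300.7]
tcp_rot: [180.0, -0.0, -177.7]
ft_force: [1.1, -0.1, -1.9]
finger_gap: 27.2
grip_force: 58.8
tool_pos: [601.3, -182.5, 298.9]
tcp_rot: [180.0, -0.0, 175.4]
ft_force: [-0.2, -0.5, -2.9]
finger_gap: 27.4
grip_force: 58.7
t 15.48 q [ -21.6   11.    76.3    0.    92.7 -107. ] gap 27.4 F [-0.2 -0.5 -2.9]
at [ 601.3 -182.5  298.9] [180.   -0.  175.4]
shift now-axes [ 75.  419.4  -0.9] turn [ 0.  -0.  -0.2] shift after-turn axes [ 73.7 419.6  -1.1]
```

```bash
python3 -m handwheel '[[0.002,0.01,0,0,0,0,0.01],[0.004,0.02,0,0,0,0,0.01],[0.005,0.03,0,0,0,0,0.01],[0.006,0.035,0,0,0,0,0.01],[0.006,0.035,0,0,0,0,0.01],[0.006,0.035,0,0,0,0,0.01],[0.006,0.035,0,0,0,0,0.01],[0.006,0.035,0,0,0,0,0.01]]'|grep -E "pos"
python3 -m handwheel '[[0.006,0.035,0,0,0,0,0.01],[0.006,0.035,0,0,0,0,0.01],[0.006,0.035,0,0,0,0,0.01],[0.006,0.03,0,0,0,0,0.01],[0.005,0.025,0,0,0,0,0.01],[0.003,0.014,0,0,0,0,0.01],[0.002,0.006,0,0,0,0,0.01],[0,0,0,0,0,0,0.01]]'|grep -E "pos"
python3 -m handwheel '[[0,0,0,0,0,0,0.01],[0,0,0,0,0,0,0.01],[0,0,0,0,0,0,0.01]]'|grep -E "pos"
python3 - <<'E'
from h import *
todo([560,241.5,118],down(175.6))
for n in('top','side'):
    im,d=r.snapshot(n); cv2.imwrite(f'pics/e_{n}.png',im);np.save(f'e_{n}.npy',d)
    P=cloud(n,d);hsv=cv2.cvtColor(im,cv2.COLOR_BGR2HSV)
    m=cv2.inRange(hsv,(100,140,40),(130,255,255))>0
    m&=(P[...,1]<330)&(P[...,1]>150)&(P[...,0]>450)&(P[...,2]>100)&(d>0)
    if m.sum()>10: print(n,m.sum(),np.percentile(P[m],[3,50,97],axis=0).round(1).tolist())
a=cv2.imread('pics/e_top.png')[140:300,90:290];b=cv2.imread('pics/e_side.png')[100:260,270:470]
cv2.imwrite('pics/e.png',cv2.resize(np.hstack([a,b]),None,fx=2,fy=2))
E
```

```text
tool_pos: [577.3, 57.2, 297.7]
tool_pos: [557.7, 238.1, 298.1]
tool_pos: [559.0, 235.6, 298.9]
t 17.07 q [ 18.    7.6  80.1   0.   92.3 -67.5] gap 26.7 F [ 0.7 -0.1 -1.7]
at [559.  235.6 298.9] [180.    0.  175.5]
shift now-axes [ -0.5   5.9 180.9] turn [ 0.   0.  -0.1] shift after-turn axes [ -0.6   6.  180.9]
top 29 [[522.1, 227.7, 284.4], [531.1, 243.2, 309.0], [538.4, 248.4, 412.1]]
side 241 [[551.9, 219.3, 213.0], [580.8, 226.6, 294.9], [587.8, 245.4, 317.3]]
```

View pics/e.png

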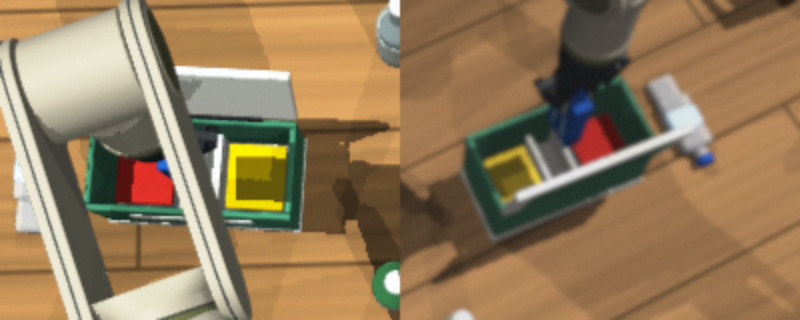

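The left half shows the box with the brick hidden behind the forearm. The right half shows the brick above the pocket at (572,118). I shift 6 mm and lower it.

```bash
python3 -m handwheel '[[0,0.003,0.01,0,0,0,0.01],[0,0.003,0.02,0,0,0,0.01],[0,0,0.02,0,0,0,0.01],[0,0,0.02,0,0,0,0.01],[0,0,0.02,0,0,0,0.01],[0,0,0.012,0,0,0,0.01],[0,0,0.008,0,0,0,0.01],[0,0,0,0,0,0,0.01]]'|grep -E "pos|ft_"
python3 -m handwheel '[[0,0,0.003,0,0,0,0.01],[0,0,0.005,0,0,0,0.01],[0,0,0.005,0,0,0,0.01],[0,0,0,0,0,0,0.01],[0,0,0,0,0,0,0.01]]'|grep -E "pos|ft_"
python3 -c "
from h import *
todo([560,241.5,118],down(175.6))"
```

```text
tool_pos: [557.9, 242.6, 186.4]
ft_force: [-0.7, -0.5, -2.5]
tool_pos: [559.0, 243.1, 175.9]
ft_force: [-0.6, 0.1, -2.6]
t 18.25 q [ 18.7  11.5  88.7   0.   79.8 -66.9] gap 27.5 F [-0.6  0.1 -2.6]
at [559.  243.1 175.9] [180.   -0.  175.6]
shift now-axes [-1.1 -1.6 57.9] turn [ 0. -0.  0.] shift after-turn axes [-1.1 -1.5 57.9]
```

```bash
python3 -m handwheel '[[-0.001,-0.0015,0,0,0,0,0.01],[0,0,0.004,0,0,0,0.01],[0,0,0.006,0,0,0,0.01],[0,0,0,0,0,0,0.01]]'|grep -E "pos|ft_"
python3 -m handwheel '[[0,0,0.008,0,0,0,0.01],[0,0,0.01,0,0,0,0.01],[0,0,0.01,0,0,0,0.01],[0,0,0.008,0,0,0,0.01],[0,0,0,0,0,0,0.01],[0,0,0,0,0,0,0.01]]'|grep -E "pos|ft_"
python3 -m handwheel '[[0,0,0.004,0,0,0,0.01],[0,0,0.003,0,0,0,0.01],[0,0,0.001,0,0,0,0.01],[0,0,0,0,0,0,0.01],[0,0,0,0,0,0,0.01]]'|grep -E "pos|ft_"
```

```text
tool_pos: [559.2, 241.3, 164.3]
ft_force: [-0.1, 0.1, -2.7]
tool_pos: [559.1, 241.3, 128.6]
ft_force: [-0.4, -0.5, -2.5]
tool_pos: [560.0, 241.6, 122.0]
ft_force: [-0.0, -0.4, -1.6]
```

```bash
python3 -m handwheel '[[0,0,0.002,0,0,0,0.01],[0,0,0.002,0,0,0,0.01],[0,0,0,0,0,0,0.01]]'|grep -E "pos|ft_"
for i in 1 2 3; do python3 -m handwheel '[[0,0,0.0012,0,0,0,0.01],[0,0,0,0,0,0,0.01]]'|grep -E "pos|ft_"; done
```

```text
tool_pos: [559.7, 241.5, 117.4]
ft_force: [0.2, 0.4, -1.9]
tool_pos: [559.8, 241.5, 116.4]
ft_force: [-0.4, -0.4, -2.5]
tool_pos: [560.1, 241.7, 115.7]
ft_force: [0.6, -0.6, -1.4]
tool_pos: [560.4, 241.8, 115.7]
ft_force: [-3.4, -0.9, 7.3]
```

```bash
python3 -m handwheel '[[0,0,-0.001,0,0,0,0.01],[0,0,0,0,0,0,0.03],[0,0,0,0,0,0,0.034],[0,0,0,0,0,0,0.04],[0,0,0,0,0,0,0.05],[0,0,0,0,0,0,0.06],[0,0,0,0,0,0,0.06],[0,0,0,0,0,0,0.06]]'
python3 -m handwheel '[[0,0,-0.005,0,0,0,0.06],[0,0,-0.015,0,0,0,0.06],[0,0,-0.03,0,0,0,0.06],[0,0,-0.035,0,0,0,0.06],[0,0,-0.035,0,0,0,0.06],[0,0,-0.035,0,0,0,0.06],[0,0,-0.035,0,0,0,0.06],[0,0,-0.01,0,0,0,0.06]]'
python3 - <<'E'
from h import *
st()
for n in('top','side'):
    im,d=r.snapshot(n); cv2.imwrite(f'pics/f_{n}.png',im);np.save(f'f_{n}.npy',d)
    P=cloud(n,d);hsv=cv2.cvtColor(im,cv2.COLOR_BGR2HSV)
    m=cv2.inRange(hsv,(100,140,40),(130,255,255))>0
    m&=(P[...,1]<330)&(P[...,1]>150)&(P[...,0]>450)&(d>0)
    if m.sum()>10: print(n,m.sum(),np.percentile(P[m],[3,50,97],axis=0).round(1).tolist())
a=cv2.imread('pics/f_top.png')[140:300,90:290];b=cv2.imread('pics/f_side.png')[100:260,270:470]
cv2.imwrite('pics/f.png',cv2.resize(np.hstack([a,b]),None,fx=2,fy=2))
# lid plane
im=cv2.imread('pics/side0.png');d=np.load('side0.npy');P=cloud('side',d);hsv=cv2.cvtColor(im,cv2.COLOR_BGR2HSV)
P=cloud('top',np.load('top0.npy'));hsv=cv2.cvtColor(cv2.imread('pics/top0.png'),cv2.COLOR_BGR2HSV)
l=(hsv[...,1]<60)&(P[...,2]>170)&(P[...,2]<290)&(P[...,0]>590)&(P[...,0]<700)&(P[...,1]>80)&(P[...,1]<390)
a=P[l];c=a.mean(0);print('lid',len(a),c,np.linalg.svd(a-c)[2][2])
E
```

```text
time: 20.92
tool_pos: [559.9, 241.6, 115.3]
tcp_rot: [180.0, -0.0, 175.6]
ft_force: [-0.2, -0.1, 0.1]
finger_gap: 60.2
grip_force: 0.0
time: 21.58
tool_pos: [561.7, 242.1, 323.3]
tcp_rot: [179.7, 0.5, 175.6]
ft_force: [0.5, 0.0, 0.2]
finger_gap: 60.0
grip_force: 0.0
t 21.58 q [ 18.5   7.7  77.5   0.   94.3 -67.1] gap 60.0 F [0.5 0.  0.2]
top 110 [[530.7, 225.8, 50.5], [565.3, 228.9, 113.0], [582.8, 237.2, 134.7]]
side 189 [[530.7, 226.2, 86.6], [563.0, 236.6, 128.4], [588.5, 252.2, 133.6]]
lid 2303 [641.21158691 233.23266255 235.47268298] [-0.97121373  0.07685937  0.22546955]
```

View pics/f.png

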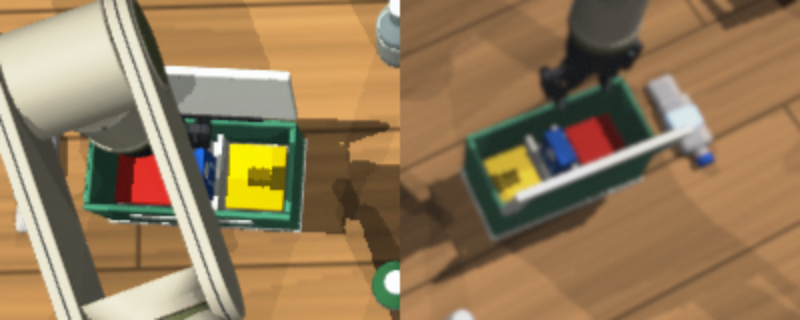

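The brick stands upright in the pocket, at (205,160) in the left half and (557,148) in the right half, with its top at about 130 mm. The lid leans back at about 1.80 rad. I go over it with the fingers shut and come down behind it.

```bash
python3 -m handwheel '[[0,0,-0.02,0,0,0,0],[0,0,-0.02,0,0,0,0],[-0.01,0,0,0,0,0,0],[-0.02,0,0,0,0,0,0],[-0.025,0,0,0,0,0,0],[-0.025,0,0,0,0,0,0],[-0.025,0,0,0,0,0,0],[-0.02,0,0,0,0,0,0]]'|grep -E "pos|rot|ft_|gap"
python3 -m handwheel '[[-0.015,0,0,0,0,0,0],[-0.01,0,0,0,0,0,0],[0,0,0,0,0,0,0],[0,0,0.02,0,0,0,0],[0,0,0,0,0,0,0],[0,0,0,0,0,0,0]]'|grep -E "pos|rot|ft_|gap"
python3 - <<'E'
from h import *
todo([706,231,269],down(175.6))
im,d=r.snapshot('side'); cv2.imwrite('pics/g.png',cv2.resize(im[80:260,270:490],None,fx=2.5,fy=2.5))
E
```

```text
tool_pos: [685.4, 231.3, 352.2]
tcp_rot: [-180.0, -0.2, 175.6]
ft_force: [0.1, 0.3, 0.7]
finger_gap: 0.1
tool_pos: [708.0, 229.9, 332.4]
tcp_rot: [-179.9, -0.3, 175.6]
ft_force: [-0.5, -0.4, 0.0]
finger_gap: 0.1
t 22.85 q [ 14.   30.8  48.4   0.  101.1 -71.6] gap 0.1 F [-0.5 -0.4  0. ]
at [708.  229.9 332.4] [-179.9   -0.3  175.6]
shift now-axes [ 1.8  1.  63.4] turn [-0.1 -0.3  0. ] shift after-turn axes [ 2.1  1.  63.4]
```

View pics/g.png

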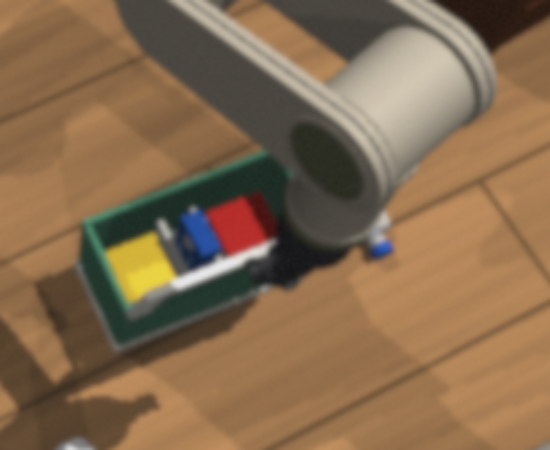

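The crop shows the gripper behind the lid edge at (280,265), with the brick in the pocket at (200,235). I descend and push.

```bash
python3 -m handwheel '[[0,0,0.01,0,0,0,0],[0,0,0.018,0,0,0,0],[0,0,0.018,0,0,0,0],[0,0,0.012,0,0,0,0],[0,0,0.005,0,0,0,0],[0,0,0,0,0,0,0]]'|grep -E "pos|rot|ft_"
python3 -m handwheel '[[0.006,0,0,0,0,0,0],[0.008,0,0,0,0,0,0],[0.008,0,0,0,0,0,0],[0.006,0,0,0,0,0,0],[0,0,0,0,0,0,0]]'|grep -E "pos|rot|ft_"
python3 -m handwheel '[[0.006,0,0,0,0,0,0],[0.008,0,0,0,0,0,0],[0.008,0,0,0,0,0,0],[0.008,0,0,0,0,0,0]]'|grep -E "pos|rot|ft_"
python3 -c "
from h import *
st()"
```

```text
tool_pos: [708.7, 229.9, 270.4]
tcp_rot: [-180.0, -0.2, 175.6]
ft_force: [-1.4, -0.4, 0.0]
tool_pos: [681.1, 232.7, 274.4]
tcp_rot: [179.9, 0.1, 175.6]
ft_force: [-0.1, -0.2, -0.3]
tool_pos: [652.0, 234.4, 273.3]
tcp_rot: [179.9, 0.1, 175.6]
ft_force: [2.5, -0.6, 0.9]
t 24.15 q [ 15.5  21.4  66.6   0.   91.8 -70.1] gap 0.0 F [ 2.5 -0.6  0.9]
```

```bash
python3 -m handwheel '[[0.01,0,0.001,0,0,0,0],[0.01,0,0.001,0,0,0,0],[0.01,0,0.002,0,0,0,0],[0.009,0,0.002,0,0,0,0]]'|grep -E "pos|ft_"
python3 -m handwheel '[[0.011,0,0.003,0,0,0,0],[0.011,0,0.005,0,0,0,0],[0.01,0,0.006,0,0,0,0],[0,0,0,0,0,0,0]]'|grep -E "pos|ft_"
python3 - <<'E'
from h import *
st()
d=r.snapshot('top')[1];P=cloud('top',d)
m=(d>0)&(P[...,2]>165)&(P[...,2]<290)&(P[...,1]>110)&(P[...,1]<175)&(P[...,0]>480)&(P[...,0]<700)
a=P[m];c=a.mean(0);print(len(a),c,np.linalg.svd(a-c)[2][2],a.min(0),a.max(0))
E
```

```text
tool_pos: [613.0, 237.5, 267.6]
ft_force: [1.3, 0.4, 2.4]
tool_pos: [579.5, 240.2, 252.0]
ft_force: [-0.5, 0.5, -1.0]
t 24.82 q [ 17.8  11.6  80.4   0.   87.9 -67.8] gap -0.1 F [-0.5  0.5 -1. ]
743 [572.87470053 142.41491587 218.9813447 ] [ 0.73949461 -0.0728986   0.66920364] [531.95064392 110.0025889  165.14191123] [621.95930612 174.95695761 259.57203843]
```

```bash
python3 -m handwheel '[[0.009,0,0.007,0,0,0,0],[0.009,0,0.008,0,0,0,0],[0.008,0,0.009,0,0,0,0],[0.006,0,0.01,0,0,0,0],[0.005,0,0.012,0,0,0,0],[0,0,0,0,0,0,0]]'|grep -E "pos|ft_"
python3 -m handwheel '[[0.003,0,0.011,0,0,0,0],[0.002,0,0.008,0,0,0,0],[0,0,0.004,0,0,0,0],[0,0,0,0,0,0,0]]'|grep -E "pos|ft_"
for i in 1 2; do python3 -m handwheel '[[0,0,0.002,0,0,0,0],[0,0,0,0,0,0,0]]'|grep -E "pos|ft_";done
```

```text
tool_pos: [542.9, 242.5, 204.3]
ft_force: [0.2, -0.9, -0.6]
tool_pos: [538.7, 243.0, 182.1]
ft_force: [0.4, -0.0, -0.4]
tool_pos: [539.3, 243.2, 181.7]
ft_force: [-0.0, 0.8, 0.1]
tool_pos: [539.5, 243.2, 181.5]
ft_force: [-5.6, -2.0, 12.2]
```

```bash
python3 -m handwheel '[[0,0,0.002,0,0,0,0],[0,0,0,0,0,0,0],[0,0,0,0,0,0,0]]'|grep -E "pos|ft_"
python3 -m handwheel '[[0,0,-0.01,0,0,0,0],[0,0,-0.02,0,0,0,0],[0,0,-0.03,0,0,0,0],[0.01,0,-0.03,0,0,0,0],[0.02,-0.02,-0.03,0,0,0,0],[0.02,-0.03,-0.02,0,0,0,0],[0.02,-0.03,-0.01,0,0,0,0],[0,0,0,0,0,0,0]]'|grep -E "pos|ft_"
python3 - <<'E'
from h import *
st()
for n in('top','side'):
    im,d=r.snapshot(n);P=cloud(n,d);cv2.imwrite(f'pics/h_{n}.png',im)
    m=(d>0)&(P[...,2]>145)&(P[...,2]<180)&(P[...,1]>115)&(P[...,1]<360)&(P[...,0]>500)&(P[...,0]<620)&(im.min(2)>130)
    a=P[m];c=a.mean(0);nv=np.linalg.svd(a-c)[2][2];print(n,len(a),c.round(1),nv.round(3))
a=cv2.imread('pics/h_top.png')[130:310,80:470];cv2.imwrite('pics/h.png',cv2.resize(a,None,fx=2,fy=2))
E
```

```text
tool_pos: [539.6, 243.3, 181.3]
ft_force: [-11.9, -4.7, 23.6]
tool_pos: [461.9, 165.9, 331.8]
ft_force: [0.1, -0.5, -0.7]
t 26.95 q [ 13.8 -11.   95.   -0.1  95.7 -71.7] gap -0.2 F [ 0.1 -0.5 -0.7]
top 605 [580.  182.8 161.7] [ 0.007  0.    -1.   ]
side 888 [564.5 224.7 163.5] [-0.008  0.002 -1.   ]
```

View pics/h.png

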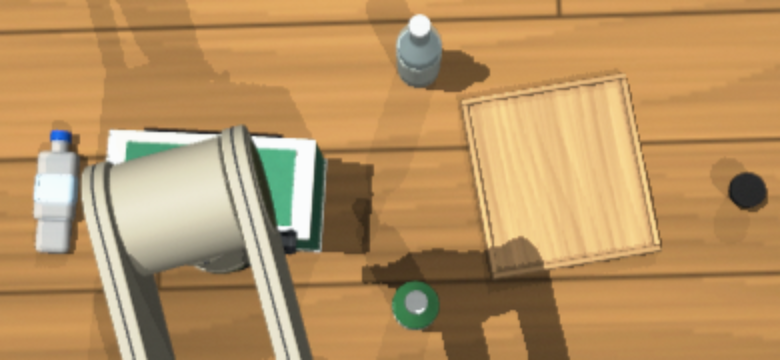

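The lid is flat and shut at about 162 mm. The bottles, PET and stopper have not moved, and the arm is clear, so I hand in.

```bash
python3 -c "
from bench import r
print(r.hand_in())"
```

```text
the job is handed in; nothing more can be done
None
```

I stood the brick on the tray and let go, took it afresh, lowered it upright into the middle pocket, shut the lid (depth shows it flat at about 162 mm) and handed the job in at about 27 s; the bottles and stopper looked unmoved, and the hand-in returned no verdict.

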